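# Clear the steam outlet and hold the cooker's release dial open

### The arm

A 6-joint arm with a two-finger parallel gripper is mounted at the origin on the work surface. World frame = base frame: x ahead of the robot, y to its left, z up, the work surface at z = 0. Lengths are in mm, angles in rad, forces in N, time in s.
With the tool pointing down it reaches from about 275 to 875 mm from the base axis. Payload 12.5 kg.
Tool frame: the origin (TCP) lies on the front face of the gripper's body, between the roots of the fingers; the fingertips stand 73 mm ahead of it and the grasp point (between the pads) lies 54 mm ahead of it; z points along the fingers, y is the line along which they close (so a half turn about z gives the same grasp; the last joint's range is limited). The gripper opens to 85 mm and grips with 20 to 120 N. Pads are 22 mm wide; open, the fingers measure 114 mm over their backs; the gripper's body (76 mm by 85 mm) begins 54 mm behind the grasp point. The pads swing forward as they close: fully open they stand 13 mm farther back than shut.
Start: joints at [1.131, 0.351, 1.652, -0, 1.139, -0.085], TCP at [191.04, 515.741, 303.89] pointing down, gripper open.
Joint ranges: [-2.75, 2.75], [-0.79, 2.1], [0.01, 2.65], [-1.57, 4.71], [0.07, 3.14], [-2.87, 2.87]. Speed limits (rad/s): [2.22, 2.22, 2.79, 3.14, 3.14, 3.14].

### API

Orientations are given as a rotation vector (axis times angle).
In Python, from rig import r, vision, job gives the robot as it stands.
- The arm moves only by the shell command python3 -m handwheel 'ROWS' [FORCE]. ROWS is JSON, a list that holds one entry, the list of rows, each a list of 7 numbers: the shift along the tool's x, y, z in mm, then the turn, a rotation vector about the tool's x, y, z in rad, then the opening, from 0 (shut) to 1 (fully open). In form: [[[x, y, z, wx, wy, wz, fingers], ...]]. A call has 1 to 20 rows; each row is the pose to reach, as a shift and turn from the pose commanded when the call began, along the tool's axes at that moment; what a row does not reach only later rows make up. A row lasts 1/10 s, in which the tool goes at most 50 mm and 8.59 degrees, less where a joint would pass 70% of its speed; a pose out of reach is approached as far as the arm can. A call with a gripper value outside its range is refused whole. The fingers move at their own pace and stop on an object; FORCE is the grip in N (left out, the last holds). Time passes only in rows, so rows that repeat a pose let the fingers close. It gives the time, the measured TCP pose, the force, the opening and the grip force at its end, in the units of the state.
- r.sense(): the state, without advancing time (a new reading comes with each control period).
- vision.capture(name): name is "scene" or "top" or "wrist"; returns a dict with "pixels" (400x640x3 uint8, red, green, blue), "camera_matrix" (3x3 intrinsics, pixels), "distortion" ([k1, k2, p1, p2, k3] as OpenCV has them; the pictures are not rectified), "rvec" (rotation vector, rad) and "tvec" (3), from world to camera coordinates, as OpenCV has them; the wrist camera has in their place "mount" (4x4, takes a point from camera to tool coordinates, whose origin is the TCP and whose axes are the flange's). Camera axes: x right, y down, z forward; pixel columns grow to the right and rows downward; lengths in mm; the calibration is good to about 2 mm. A picture is of the moment at which its call begins: read the wrist's pose just before it. There is no depth.
- job.sign_off(): hands the job in; it is judged then, once.
The state is a dict: "t": time; "q": joint angles; "qvel": joint speeds; "joint_efforts": joint torques, N m; "tool_pos": TCP position; "tool_rot": TCP orientation; "contact_force": force on the tool from outside, world axes, zero at the start; "moment": the same for the moment, N m; "opening": finger opening in mm; "grip_force": force on a finger pad.
Only numpy, scipy, OpenCV 4.12 (cv2) and the standard library are available. Lean on these libraries where they do the work, as an engineer would, in place of code of your own. Each camera call takes 0.05 s, during which the arm holds its last target. There are 200 camera calls.

### The job

The pressure cooker is about to be vented: first take the glass jar that stands in front of the steam outlet and set it down gently, upright and let go, on the round cork mat out of the steam. Then grip the dial on top of the cooker's lid and turn it clockwise, past the first and second clicks, to the third (the red marks, full release), and hold it there: the dial springs shut when let go, so finish while still holding it open. Leave the mug, the pepper mill and the scoop alone.

Things in the scene. Friction and masses are not known exactly. Their poses are not given: they have to be found in the camera images.
- cooker: steel pressure cooker, fixed. Origin on the table under its centre, z up, +x towards its steam outlet. Pot 216 mm across; lid rim 234 mm across, 135 mm high; lid rises to 150 mm; black valve housing 110 mm across, up to 168 mm, on the lid's middle, the dial on it. Handles at +y and -y reach 156 mm from the axis, 92 to 108 mm high; clamp jaws at +y and -y reach 126 mm, up to 142 mm high
- steam_outlet (a point): mouth of the steam outlet, a short steel tube on the side of the valve housing, 80 mm from the cooker's axis, 158 mm above the table; steam leaves along the cooker's +x
- dial_grip (a point): on the dial's vertical axis, 191 mm above the table, half-way up its upright white grip bar: 60 mm long along this frame's y, 14 mm wide along x, from 15 mm below this point (top of the 68 mm wide skirt; housing 8 mm lower) to 16 mm above it. Red pointer at the +y end. The frame turns with the dial; closed, the pointer looks along the cooker's +y (a handle) at a white dot
- dial (a joint): dial's turn, clockwise from above, rad: 0 closed (white dot), clicks at 0.42 (one yellow dot), 0.84 (two yellow) and third 1.26 (three red dots); end stop 1.33. A spring drives it back to 0 from everywhere; the clicks are felt but do not hold it. Needs 0.07 N m at the start rising to 0.14 N m at the third, plus or minus 0.05 N m between clicks
- jar_center (a point): centre of the clip-top jar of pale greenish glass, 46 mm above its underside, z up. 58 mm across, wall upright from 3 to 66 mm up, 94 mm high with glass lid and orange seal, 0.28 kg. Its x points to the steel clasp (reaches 38 mm from the axis), wire hinge at -x (36 mm), both 48 to 85 mm up; sides at +y and -y are free. Stands 205 to 225 mm from the cooker's axis before the outlet, clasp roughly away from it
- mat_top (a point): centre of the top of the round cork mat, 120 mm across, 6 mm thick, fixed on the table
- mug: blue mug, 80 mm across and 92 mm high with a handle, stands beyond the cooker to the left; origin at its underside; not to be moved
- pepper_mill: dark wooden pepper mill, 58 mm across, 142 mm high, stands on the left; origin at its underside; not to be moved
- scoop: green plastic scoop, 170 mm long, 36 mm high, lies on the far right; origin at its underside near the middle; not to be moved
Mind the look-alikes: they are no part of the job. Of the things that look like the part that bears mat_top, take the one that is nearest to the robot's base at the start.

How it is judged:
By the outcome, as a careful person would: the job done as asked, in the order asked, and still so for the second after the job is handed in, while the arm keeps its last pose, push and grip.
It also fails if it takes over 64 s, if anything falls off the work surface, if the arm or the gripper's body presses on something with over 40 N, if the wrist force passes 120 N, or if a joint passes its speed limit or range.

## Working session

There is one attempt and no reset: what is moved stays moved. The work goes in short steps, Python scripts to look and compute and a shell command to move; the robot and the scene stay as the last step left them, time stands still between calls to the robot, and variables do not carry over. Pictures are saved under pics/ and viewed, at most 10 in all, crops included, and the job is handed in when it is done.

```bash
ls; mkdir -p pics
python3 - <<'E'
from rig import r,vision,job
import cv2,pickle
print(r.sense())
for n in("scene","top"):
    c=vision.capture(n); pickle.dump(c,open(f'pics/{n}.pkl','wb'))
    cv2.imwrite(f'pics/{n}0.png',c["pixels"][:,:,::-1]); print(n,c["camera_matrix"],c["distortion"],c["rvec"],c["tvec"])
E
```

```text
pics
{'t': 0.0, 'q': array([ 1.13139271e+00,  3.51230984e-01,  1.65245655e+00,  1.96962714e-05,
        1.13911915e+00, -8.45882516e-02]), 'qvel': array([ 1.79102716e-04,  2.58474029e-04,  1.98727851e-03, -9.88401380e-05,
        5.15005596e-04,  1.25060812e-03]), 'joint_efforts': array([ 6.15372483e-04, -5.06101692e+01, -2.91402000e+01, -2.72766795e-05,
        4.58225157e-03, -1.39010945e-05]), 'tool_pos': array([190.93383262, 515.51413631, 303.34891607]), 'tool_rot': array([-5.54377798e-01, -3.09195442e+00,  1.83443948e-03]), 'contact_force': array([-0.16676383,  0.20008098,  0.03138182]), 'moment': array([ 0.01205082, -0.04104996, -0.00255401]), 'grip_force': 0.0, 'opening': 85.26017941797544}
scene [[386.03788916   0.         327.18381116]
 [  0.         386.03788916 198.75986391]
 [  0.           0.           1.        ]] [0.02051226 0.         0.         0.         0.        ] [ 2.48345372  0.66253522 -0.20577652] [-462.19784379 -172.60192416 1428.04835006]
top [[381.1776598    0.         321.84110476]
 [  0.         381.1776598  200.44383672]
 [  0.           0.           1.        ]] [-0.08171655  0.          0.          0.          0.        ] [ 2.17327485 -2.22721556  0.08880458] [ -32.45726751  564.23318389 1326.5717446 ]
```

View pics/scene0.png

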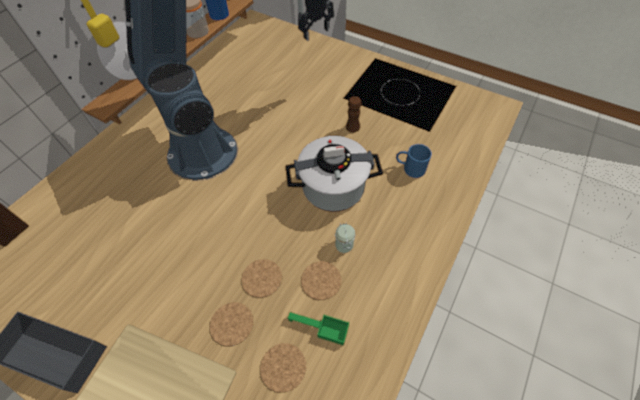

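View pics/top0.png

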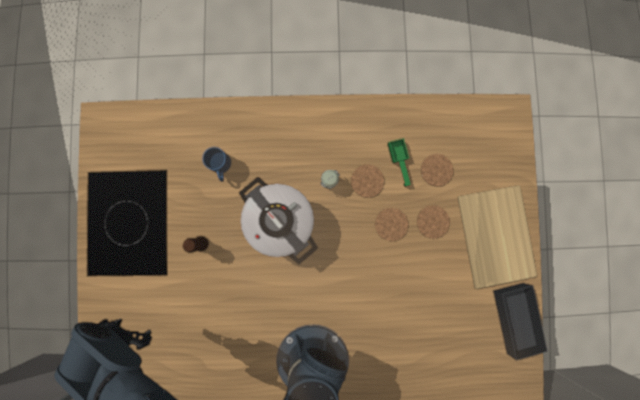

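The scene view shows the cooker near (335,170), jar (344,238), four mats, mug (417,160), mill (354,113) and scoop (320,327). In the top view, the robot base is at (312,365), the nearest mat at (392,224), the jar at (330,179) and the cooker's handles at (255,188) and (302,250).

```bash
cat > h.py <<'E'
import numpy as np,cv2
from scipy.spatial.transform import Rotation as R
def ray(c,uv,z):
    """world point at height z seen at pixel uv"""
    p=cv2.undistortPoints(np.array([[uv]],float),c["camera_matrix"],np.array(c["distortion"]))[0,0]
    if "rvec" in c: Rm=cv2.Rodrigues(np.array(c["rvec"]))[0]; o=-Rm.T@np.ravel(c["tvec"]); d=Rm.T@np.array([*p,1])
    else: T=c["T"]; o=T[:3,3]; d=T[:3,:3]@np.array([*p,1])
    return o+d*(z-o[2])/d[2]
def proj(c,P):
    if "rvec" in c: rv,tv=np.array(c["rvec"]),np.array(c["tvec"])
    else: Ti=np.linalg.inv(c["T"]); rv,tv=cv2.Rodrigues(Ti[:3,:3])[0],Ti[:3,3]
    return cv2.projectPoints(np.array(P,float).reshape(-1,3),rv,tv,c["camera_matrix"],np.array(c["distortion"]))[0][:,0]
def wristcap(vision,r):
    s=r.sense(); c=vision.capture("wrist"); T=np.eye(4); T[:3,:3]=R.from_rotvec(s["tool_rot"]).as_matrix(); T[:3,3]=s["tool_pos"]
    c["T"]=T@np.array(c["mount"]); return c
E
python3 - <<'E'
from h import *
import pickle
t=pickle.load(open('pics/top.pkl','rb'));s=pickle.load(open('pics/scene.pkl','rb'))
for n,u in dict(m1=(368,181),m2=(437,170),m3=(392,224),m4=(433,221)).items(): print(n,ray(t,u,6))
for n,u in dict(ma=(262,278),mb=(321,281),mc=(232,325),md=(283,368)).items(): print(n,ray(s,u,6))
print('jar',ray(t,(330,178),94),ray(s,(346,229),94))
print('h',ray(t,(255,188),108),ray(t,(303,250),108),'mill',ray(t,(202,242),142))
def crop(c,x,y,w,h,k,n): cv2.imwrite(n,cv2.resize(c["pixels"][y:y+h,x:x+w,::-1],None,fx=k,fy=k,interpolation=3))
a=cv2.resize(t["pixels"][155:275,230:390,::-1],None,fx=5,fy=5,interpolation=3)
cv2.imwrite('pics/tc.png',a)
# mat centroid by colour
for c,w in((t,[(392,224)]),(s,[(262,278)])):
    hsv=cv2.cvtColor(c["pixels"],cv2.COLOR_RGB2HSV)
    for u in w: print(hsv[u[1],u[0]],hsv[u[1],u[0]-30])
E
```

```text
m1 [ 629.73391887 -213.5351334     6.        ]
m2 [ 664.48346846 -466.63853802    6.        ]
m3 [ 473.82965881 -294.60558261    6.        ]
m4 [ 480.4804882  -443.78532934    6.        ]
ma [ 479.40487471 -294.18063831    6.        ]
mb [ 636.34403812 -215.07753829    6.        ]
mc [ 487.06870163 -447.88307607    6.        ]
md [ 671.01322773 -469.63639464    6.        ]
jar [633.05827249 -73.79863881  94.        ] [637.58910393 -68.59924219  94.        ]
h [604.09708123 174.60002736 108.        ] [397.27046798  21.18412271 108.        ] mill [432.24046792 341.59734291 142.        ]
[ 14 116 139] [ 16 110 151]
[ 15 114 155] [ 18 102 165]
```

View pics/tc.png

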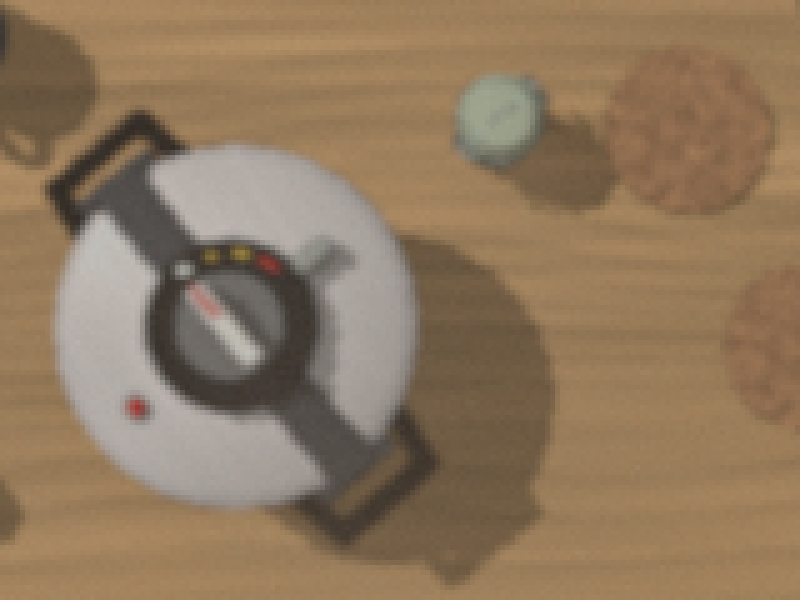

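The top crop shows the lid centred at crop (237,325), outlet tube at (325,255), white dot at (183,270), with the red pointer at that end (+y) and the jar at (500,118). The jar lies 216 mm from the cooker axis in the outlet direction, which fits. The mat nearest the base is m3, about (476,-294), 560 mm away.

```bash
cat >> h.py <<'E'
def plan(s,p,yaw):
    """shift/turn (tool axes) from state s to TCP p, pointing down, tool y at world angle yaw"""
    R0=R.from_rotvec(s["tool_rot"]); y=np.array([np.cos(yaw),np.sin(yaw),0]); z=np.array([0,0,-1.])
    R1=R.from_matrix(np.c_[np.cross(y,z),y,z])
    sh=R0.inv().apply(np.array(p)-s["tool_pos"]); w=(R0.inv()*R1).as_rotvec()
    print("shift",sh.round(1),"turn",w.round(3),"rows>=",max(np.linalg.norm(sh)/50,np.linalg.norm(w)/.15).__round__(1))
E
python3 - <<'E'
from h import *
from rig import r,vision
print(vision.capture("wrist")["mount"].round(2))
plan(r.sense(),[635,-71,320],.639)
E
```

```text
[[  0.    -0.96  -0.29  74.42]
 [  1.     0.     0.     0.52]
 [ -0.    -0.29   0.96 -69.14]
 [  0.     0.     0.     1.  ]]
shift [-620.2 -395.8  -16.2] turn [-0.001  0.     0.577] rows>= 14.7
```

```bash
python3 -m handwheel '[[[-38,-24,-16,0,0,0,1],[-76,-49,-16,0,0,0.05,1],[-114,-73,-16,0,0,0.1,1],[-152,-97,-16,0,0,0.15,1],[-190,-121,-16,0,0,0.2,1],[-228,-146,-16,0,0,0.25,1],[-266,-170,-16,0,0,0.3,1],[-304,-194,-16,0,0,0.35,1],[-342,-218,-16,0,0,0.4,1],[-380,-243,-16,0,0,0.44,1],[-418,-267,-16,0,0,0.48,1],[-456,-291,-16,0,0,0.52,1],[-494,-315,-16,0,0,0.55,1],[-532,-340,-16,0,0,0.577,1],[-570,-364,-16,0,0,0.577,1],[-600,-383,-16,0,0,0.577,1],[-620,-396,-16,0,0,0.577,1],[-620,-396,-16,0,0,0.577,1],[-620,-396,-16,0,0,0.577,1],[-620,-396,-16,0,0,0.577,1]]]'
python3 - <<'E'
from h import *
from rig import r,vision
import pickle
c=wristcap(vision,r); pickle.dump(c,open('pics/w1.pkl','wb')); cv2.imwrite('pics/w1.png',c["pixels"][:,:,::-1])
print(r.sense()["tool_pos"])
a=.639
for P in([635,-71,94],[476,-294,6],[501,98,207]): print(P,proj(c,P))
E
```

```text
t: 2.15
tool_pos: [634.4, -70.1, 319.8]
tool_rot: [-1.41, -2.807, 0.0]
contact_force: [0.2, 0.6, 0.4]
opening: 85.5
grip_force: 0.0
[634.41604481 -70.01023345 320.01515027]
[635, -71, 94] [[316.08894076 181.20144173]]
[476, -294, 6] [[ 88.66164486 232.8755044 ]]
[501, 98, 207] [[ 298.08961253 -314.02590798]]
```

View pics/w1.png

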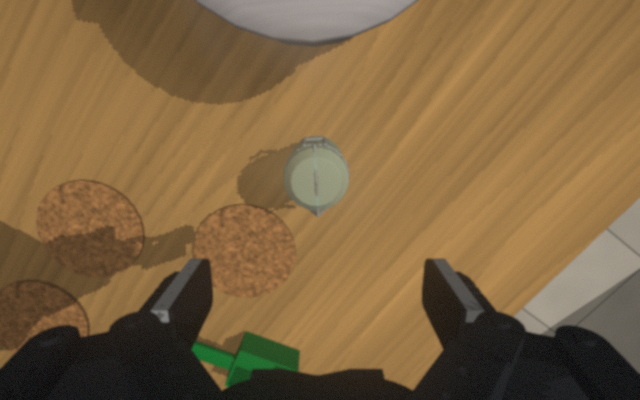

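The wrist view shows the jar lid at (317,176), the hinge at (315,141) on the cooker side, the clasp at (318,213), and the nearest mat centred at (90,229). The free sides already line up with the finger-closing direction.

Run:
```python
from h import *
from rig import r,vision
import pickle
c=pickle.load(open('pics/w1.pkl','rb'))
j=ray(c,(317,176),94); m=ray(c,(90,229),6); k=ray(c,(315,141),70);l=ray(c,(318,213),70)
print(j,m,k,l,(k+l)/2)
plan(r.sense(),[635,-70,100],.639)
plan(r.sense(),[*j[:2],99.5],.639)
```

```text
[632.90717837 -66.90186709  94.        ] [ 475.06047769 -288.75326208    6.        ] [615.8776177  -46.99026448  70.        ] [658.59319325 -99.68127736  70.        ] [637.23540547 -73.33577092  70.        ]
shift [ -0.4   0.5 220. ] turn [-0.    -0.     0.001] rows>= 4.4
shift [  3.3   0.7 220.5] turn [-0.    -0.     0.001] rows>= 4.4
```

```bash
python3 -m handwheel '[[[0,0.5,50,0,0,0,1],[0,0.5,100,0,0,0,1],[0,0.5,140,0,0,0,1],[0,0.5,170,0,0,0,1],[0,0.5,190,0,0,0,1],[0,0.5,205,0,0,0,1],[0,0.5,215,0,0,0,1],[0,0.5,220,0,0,0,1],[0,0.5,220,0,0,0,1],[0,0.5,220,0,0,0,1],[0,0.5,220,0,0,0,0.6],[0,0.5,220,0,0,0,0.6],[0,0.5,220,0,0,0,0.5],[0,0.5,220,0,0,0,0.5],[0,0.5,220,0,0,0,0.5],[0,0.5,220,0,0,0,0.5],[0,0.5,220,0,0,0,0.5],[0,0.5,220,0,0,0,0.5]]]' 30
```

```text
t: 4.0
tool_pos: [635.4, -70.9, 100.8]
tool_rot: [1.411, 2.806, 0.0]
contact_force: [-2.7, 0.1, 5.8]
opening: 57.6
grip_force: 31.4
```

```bash
python3 -m handwheel '[[[0,0,-4,0,0,0,0.5],[0,0,-12,0,0,0,0.5],[0,0,-25,0,0,0,0.5],[0,0,-40,0,0,0,0.5],[0,0,-50,0,0,0,0.5],[0,0,-50,0,0,0,0.5],[0,0,-50,0,0,0,0.5]]]'
python3 - <<'E'
from h import *
from rig import r,vision
plan(r.sense(),[476,-292,150],.639)
E
```

```text
t: 4.7
tool_pos: [635.2, -70.7, 150.1]
tool_rot: [1.411, 2.807, 0.0]
contact_force: [-1.3, 0.4, -3.9]
opening: 57.3
grip_force: 32.9
shift [-8.270e+01 -2.598e+02  1.000e-01] turn [0. 0. 0.] rows>= 5.5
```

```bash
python3 -m handwheel '[[[-4,-13,0,0,0,0,0.5],[-12,-39,0,0,0,0,0.5],[-21,-65,0,0,0,0,0.5],[-31,-97,0,0,0,0,0.5],[-41,-130,0,0,0,0,0.5],[-52,-162,0,0,0,0,0.5],[-62,-195,0,0,0,0,0.5],[-70,-221,0,0,0,0,0.5],[-77,-241,0,0,0,0,0.5],[-81,-254,0,0,0,0,0.5],[-83,-260,0,0,0,0,0.5],[-83,-260,0,0,0,0,0.5],[-83,-260,0,0,0,0,0.5]]]'
python3 - <<'E'
from h import *
from rig import r,vision
c=vision.capture("top"); w=wristcap(vision,r)
print([proj(w,P).round() for P in([476,-292,6],)])
a=cv2.resize(c["pixels"][150:270,320:480],(640,480),interpolation=3)
cv2.imwrite('pics/p2.png',np.vstack([cv2.resize(w["pixels"],(480,300)),cv2.resize(a,(480,300))])[:,:,::-1])
E
```

```text
t: 6.0
tool_pos: [476.4, -291.9, 149.8]
tool_rot: [-1.411, -2.807, -0.0]
contact_force: [0.6, 0.9, -4.0]
opening: 57.4
grip_force: 33.1
[array([[315., 212.]])]
```

View pics/p2.png

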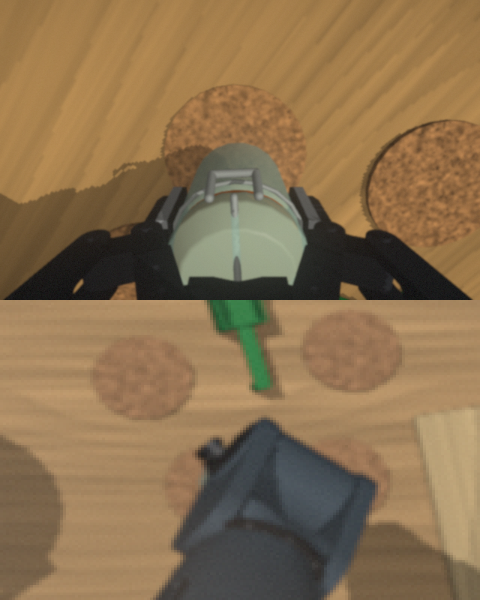

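The jar is held upright over the mat, whose visible left, right and top edges are at full-frame (216,·), (408,·) and (·,112).

```bash
python3 - <<'E'
from h import *
from rig import r,vision
c=wristcap(vision,r)
t=np.linspace(0,2*np.pi,400); 
for m in([476,-292],):
    p=proj(c,np.c_[m[0]+60*np.cos(t),m[1]+60*np.sin(t),6+0*t]); print(p.min(0),p.max(0))
E
python3 -m handwheel '[[[0,0,6,0,0,0,0.5],[0,0,15,0,0,0,0.5],[0,0,25,0,0,0,0.5],[0,0,32,0,0,0,0.5],[0,0,36,0,0,0,0.5],[0,0,38,0,0,0,0.5],[0,0,39,0,0,0,0.5],[0,0,39,0,0,0,0.5],[0,0,39,0,0,0,0.5]]]'
```

```text
[219.31283972 114.21317702] [410.73283674 295.56777129]
t: 7.05
tool_pos: [476.2, -292.5, 111.2]
tool_rot: [1.411, 2.806, -0.0]
contact_force: [-0.1, -0.4, -3.5]
opening: 57.4
grip_force: 33.0
```

```bash
python3 -m handwheel '[[[0,0,1,0,0,0,0.5],[0,0,2,0,0,0,0.5],[0,0,3,0,0,0,0.5],[0,0,3.5,0,0,0,0.5],[0,0,3.5,0,0,0,0.5],[0,0,3.5,0,0,0,0.5]]]'
```

```text
t: 7.65
tool_pos: [476.1, -292.4, 107.4]
tool_rot: [1.411, 2.807, -0.0]
contact_force: [-0.3, 0.2, -4.1]
opening: 57.3
grip_force: 33.0
```

```bash
python3 -m handwheel '[[[0,0,0.5,0,0,0,0.5],[0,0,1,0,0,0,0.5],[0,0,1,0,0,0,0.5]]]'
```

```text
t: 7.95
tool_pos: [476.1, -292.4, 106.8]
tool_rot: [1.411, 2.807, -0.0]
contact_force: [-2.1, 1.1, 3.8]
opening: 57.0
grip_force: 33.5
```

```bash
python3 -m handwheel '[[[0,0,0,0,0,0,0.7],[0,0,0,0,0,0,0.75],[0,0,0,0,0,0,0.85],[0,0,0,0,0,0,1],[0,0,0,0,0,0,1],[0,0,0,0,0,0,1],[0,0,-10,0,0,0,1],[0,0,-25,0,0,0,1],[0,0,-50,0,0,0,1],[0,0,-90,0,0,0,1],[0,0,-130,0,0,0,1],[0,0,-170,0,0,0,1],[0,0,-200,0,0,0,1],[0,0,-210,0,0,0,1],[0,0,-210,0,0,0,1]]]'
python3 - <<'E'
from h import *
from rig import r,vision
c=wristcap(vision,r); cv2.imwrite('pics/w3.png',c["pixels"][:,:,::-1])
print(proj(c,[476,-292,100]),proj(c,[476,-292,6]))
plan(r.sense(),[500,98,340],.639+np.pi/2)
# view pose: shifted so the camera sees the dial well
E
```

```text
t: 9.45
tool_pos: [476.2, -292.5, 318.4]
tool_rot: [1.41, 2.804, -0.001]
contact_force: [0.3, -0.1, 0.6]
opening: 85.1
grip_force: 0.0
[[315.94754792 180.72993653]] [[315.94728661 158.85833822]]
shift [298.8 252.1 -23.5] turn [-0.000e+00  1.000e-03 -1.571e+00] rows>= 10.5
```

View pics/w3.png

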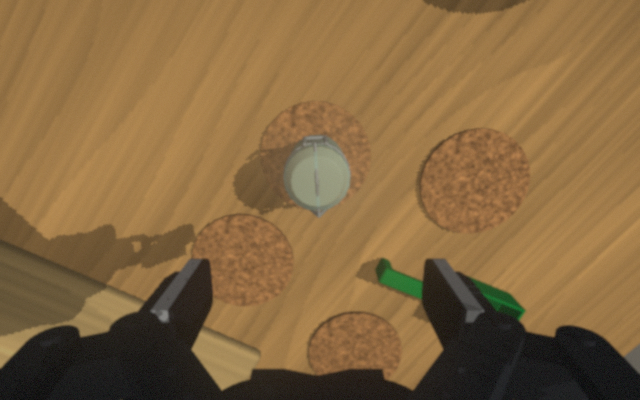

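The jar stands upright at (317,176), centred on the mat. Next, the dial.

```bash
python3 -m handwheel '[[[10,8,-20,0,0,-0.08,1],[35,30,-40,0,0,-0.2,1],[65,55,-50,0,0,-0.33,1],[95,80,-50,0,0,-0.46,1],[125,105,-50,0,0,-0.59,1],[155,131,-50,0,0,-0.72,1],[185,156,-50,0,0,-0.85,1],[215,181,-50,0,0,-0.98,1],[240,203,-50,0,0,-1.11,1],[260,220,-50,0,0,-1.24,1],[278,235,-50,0,0,-1.36,1],[290,245,-50,0,0,-1.47,1],[299,252,-50,0,0,-1.54,1],[299,252,-50,0,0,-1.571,1],[299,252,-50,0,0,-1.571,1],[299,252,-50,0,0,-1.571,1]]]'
python3 - <<'E'
from h import *
from rig import r,vision
import pickle
c=wristcap(vision,r); pickle.dump(c,open('pics/w4.pkl','wb')); cv2.imwrite('pics/w4.png',c["pixels"][:,:,::-1])
print(proj(c,[500,98,207]))
E
```

```text
t: 11.1
tool_pos: [499.8, 97.8, 365.3]
tool_rot: [0.985, -2.981, -0.001]
contact_force: [-0.4, 0.1, 0.3]
opening: 85.5
grip_force: 0.0
[[315.52617124 203.76658269]]
```

View pics/w4.png

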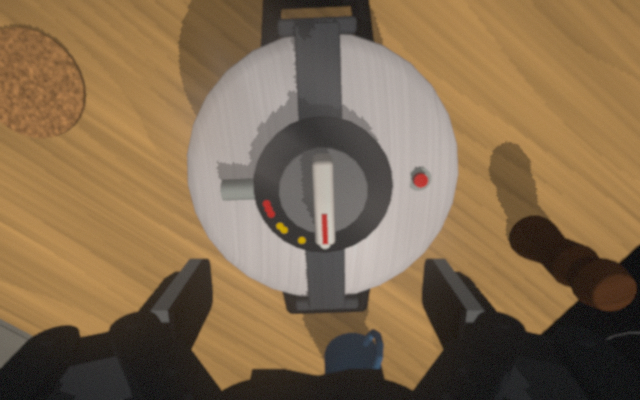

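The wrist view shows the bar's top face from (322,162) to the pointer end (325,247), with the housing centred at (323,185). The dial axis sits a few mm to the tool's +y side.

Run:
```python
from h import *
from rig import r,vision
import pickle
c=pickle.load(open('pics/w4.pkl','rb'))
a=ray(c,(322,163),207);b=ray(c,(325,245),207); print(a,b,np.linalg.norm(a-b),(a+b)/2)
l=ray(c,(322.5,165),135);hc=ray(c,(323,184.5),168); print('lid',l,ray(c,(188,165),135),ray(c,(457,165),135),'hous',hc)
d=b-a; ang=np.arctan2(d[1],d[0]); print('bar angle',ang)
for P in((a+b)/2,hc): plan(r.sense(),[*P[:2],252],ang+np.pi/2)
```

```text
[475.29695041  84.87728433 207.        ] [520.17630503 121.12751415 207.        ] 57.69086264624944 [497.73662772 103.00239924 207.        ]
lid [487.51783357  95.88118868 135.        ] [555.70460858   4.19691972 135.        ] [419.37345371 187.64395587 135.        ] hous [494.29297357 100.79334682 168.        ]
bar angle 0.6794343064052303
shift [ -1.6   5.4 113.6] turn [ 0.001 -0.001 -0.042] rows>= 2.3
shift [  2.5   5.7 113.6] turn [ 0.001 -0.001 -0.042] rows>= 2.3
```

```bash
python3 -m handwheel '[[[0,2,10,0,0,-0.02,1],[0,5,40,0,0,-0.04,1],[0,5,65,0,0,-0.04,1],[0,5,75,0,0,-0.04,1],[0,5,75,0,0,-0.04,1],[0,5,75,0,0,-0.04,1]]]'
python3 - <<'E'
from h import *
from rig import r,vision
import pickle
s=r.sense()
c=wristcap(vision,r); pickle.dump(c,open('pics/w5.pkl','wb')); cv2.imwrite('pics/w5.png',c["pixels"][:,:,::-1])
print(s["tool_pos"],proj(c,[*s["tool_pos"][:2],207]))
E
```

```text
t: 11.75
tool_pos: [497.4, 101.9, 292.1]
tool_rot: [-1.046, 2.961, -0.0]
contact_force: [0.7, 0.4, 0.4]
opening: 85.5
grip_force: 0.0
[497.37957908 101.93098438 292.11633052] [[315.35673193 250.62718775]]
```

View pics/w5.png

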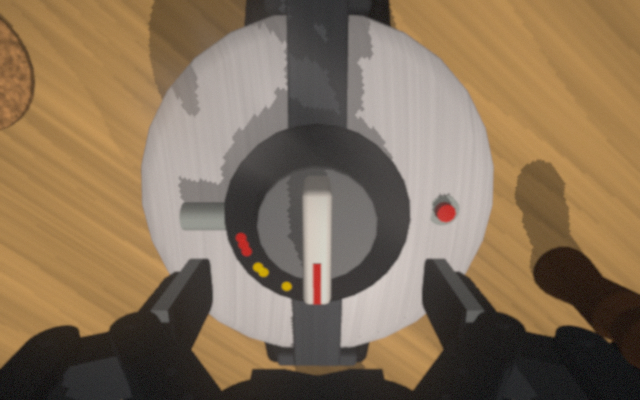

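The bar now runs from (317,191) to (317,304), aligned with the tool and within 2 mm of centre.

```bash
python3 -m handwheel '[[[1.5,0.8,10,0,0,0,1],[1.5,0.8,22,0,0,0,1],[1.5,0.8,32,0,0,0,1],[1.5,0.8,37,0,0,0,1],[1.5,0.8,38,0,0,0,0.7],[1.5,0.8,38,0,0,0,0.5],[1.5,0.8,38,0,0,0,0.35],[1.5,0.8,38,0,0,0,0.25],[1.5,0.8,38,0,0,0,0.2],[1.5,0.8,38,0,0,0,0.1],[1.5,0.8,38,0,0,0,0.05],[1.5,0.8,38,0,0,0,0.05],[1.5,0.8,38,0,0,0,0.05],[1.5,0.8,38,0,0,0,0.05]]]' 40
```

```text
t: 13.2
tool_pos: [495.9, 101.1, 253.9]
tool_rot: [-1.046, 2.961, -0.002]
contact_force: [2.9, -6.8, 1.6]
opening: 13.2
grip_force: 42.6
```

```bash
python3 -m handwheel '[[[0,-0.5,0,0,0,0,0.05],[0,-0.5,0,0,0,0.07,0.05],[0,-0.5,0,0,0,0.14,0.05],[0,-0.5,0,0,0,0.21,0.05],[0,-0.5,0,0,0,0.28,0.05],[0,-0.5,0,0,0,0.35,0.05],[0,-0.5,0,0,0,0.42,0.05],[0,-0.5,0,0,0,0.42,0.05],[0,-0.5,0,0,0,0.42,0.05]]]'; python3 -c "
from rig import r
print(r.sense()['moment'])"
```

```text
t: 14.1
tool_pos: [495.8, 101.6, 253.9]
tool_rot: [-0.409, 3.114, 0.001]
contact_force: [-1.1, 1.5, 6.1]
opening: 13.0
grip_force: 43.1
[0.50238881 0.26453325 0.07993497]
```

Lateral force is near zero, so I'll keep turning to the third click.

```bash
python3 -m handwheel '[[[0,0,0,0,0,0.07,0.05],[0,0,0,0,0,0.14,0.05],[0,0,0,0,0,0.21,0.05],[0,0,0,0,0,0.28,0.05],[0,0,0,0,0,0.35,0.05],[0,0,0,0,0,0.42,0.05],[0,0,0,0,0,0.49,0.05],[0,0,0,0,0,0.56,0.05],[0,0,0,0,0,0.63,0.05],[0,0,0,0,0,0.7,0.05],[0,0,0,0,0,0.77,0.05],[0,0,0,0,0,0.83,0.05],[0,0,0,0,0,0.87,0.05],[0,0,0,0,0,0.87,0.05],[0,0,0,0,0,0.87,0.05],[0,0,0,0,0,0.87,0.05]]]' 50
python3 - <<'E'
from h import *
from rig import r,vision
s=r.sense();print(s['moment'],s['q'][5])
c=wristcap(vision,r); t=vision.capture("top")
cv2.imwrite('pics/f.png',np.vstack([c["pixels"],np.hstack([cv2.resize(t["pixels"][185:255,240:320],(320,200)),cv2.resize(t["pixels"][170:270,320:480],(320,200))])])[:,:,::-1])
E
```

```text
t: 15.7
tool_pos: [496.1, 102.7, 253.9]
tool_rot: [0.941, 2.996, 0.006]
contact_force: [0.1, 13.4, 3.1]
opening: 13.5
grip_force: 49.7
[ 2.21845438 -0.19059154  0.18027497] -0.8528975432996538
```

View pics/f.png

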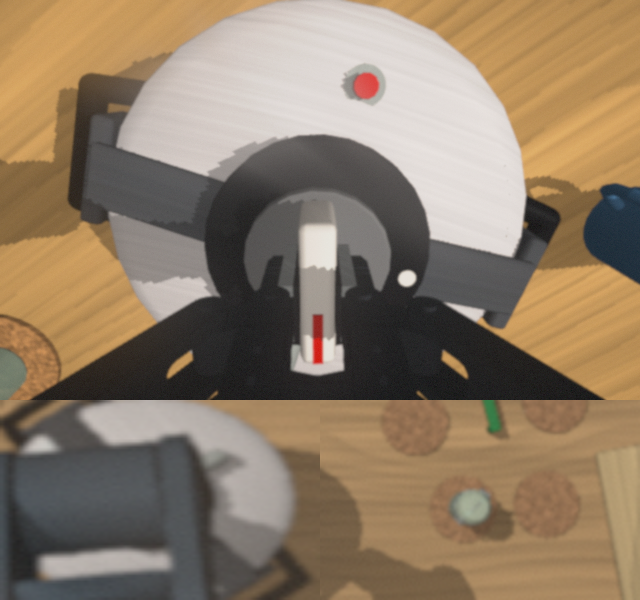

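The pointer sits at the lower image (318,340), with the white dot at (407,278) and the jar on its mat. I'll relieve the lateral force and check the dial's angle against the lid strap.

```bash
python3 -m handwheel '[[[0.2,0.4,0,0,0,0.01,0.05],[0.5,0.7,0,0,0,0.02,0.05],[0.5,0.7,0,0,0,0.02,0.05],[0.5,0.7,0,0,0,0.02,0.05]]]'
python3 - <<'E'
from h import *
from rig import r,vision
s=r.sense();print(s['moment'],s['contact_force'])
c=wristcap(vision,r); an=lambda a,b:np.arctan2(*(b-a)[1::-1])
bar=an(ray(c,(318.5,224),207),ray(c,(318,360),207))
y1=an(ray(c,(96,168),142),ray(c,(520,280),142))
e1=an(ray(c,(93,143),150),ray(c,(222,183),150)); e2=an(ray(c,(430,240),150),ray(c,(535,265),150))
Rz=R.from_rotvec(s["tool_rot"]).as_matrix(); t=np.arctan2(-Rz[1,0],-Rz[0,0])
y0=an(*[ray(__import__('pickle').load(open('pics/w5.pkl','rb')),p,207) for p in((317,191),(317,304))])
print(bar,t,y1,e1,e2,'closed bar',y0,'turn',y0-bar,y0-t,y1-bar)
w=ray(c,(407,278),168); print('whitedot',w, an(np.array([495.8,101.8,168]),w))
E
```

```text
t: 16.2
tool_pos: [496.1, 103.0, 253.9]
tool_rot: [0.971, 2.987, 0.004]
contact_force: [1.4, 6.9, 4.8]
opening: 13.2
grip_force: 49.7
[ 1.31118522 -0.21452662  0.16927838] [1.36133461 6.88012419 4.75437385]
-0.629459915427355 -0.6285657367236284 0.666022196643477 0.6243847385205351 0.6954000923209459 closed bar 0.6805187605046532 turn 1.3099786759320082 1.3090844972282816 1.295482112070832
whitedot [533.58401367 130.94825119 168.        ] 0.6570846172114478
```

The dial reads about 1.30 rad by three independent checks, which is past the third click (1.26) and short of the stop (1.33). It is held firmly and the jar is on its mat.

```bash
python3 -c "
from rig import job
print(job.sign_off())"
```

```text
the job is handed in; nothing more can be done
None
```

I set the jar upright on the cork mat nearest the base and let it go. The dial is turned to about 1.30 rad, past the third click at 1.26, and the gripper is still holding it there. The job was handed in at about 16 s; no verdict was returned.

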